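# Let the lemon into the scraps caddy and ease its lid shut

## Task

Press the red-padded lever on the side of the scraps caddy right down so that its green lid lifts all the way, and hold it down until the lemon waiting in the chute has rolled into the bin. Then let the lever come up slowly under your fingertips, so that the lid comes down gently to fully shut and never drops or slams, and take the hand away. Work the lid by the lever only, never touch the lemon or the lid, and do not disturb the other things on the worktop.

Things in the scene. Friction and masses are not known exactly. Their poses are not given: they have to be found in the camera images.
- caddy: White scraps caddy, fixed: bin 150 (x) x 180 (y) x 130 mm high, floor 11 mm up. Origin: centre of its underside, z up, +y to the aluminium chute, -y to the grey lever box. The chute (102 mm wide, out to y = 202 mm, 245 mm high) slopes 35 degrees down to the bin's mouth, which a green wedge-shaped lid covers; the lid's upright +y panel closes the foot of the chute.
- lid (a joint): Angle of the lid about its hinge, along the caddy's x on the -y rim, 135 mm above the worktop: 0 shut, 1.0 rad fully open (stop). It turns twice the lever's angle. A spring and its weight pull it shut; let go, it slams at several rad/s.
- lever (a joint): Angle of the lever: 0 up (at rest, lid shut), 0.5 rad right down (stop, lid fully open). Pivot along the caddy's x at y = -112, z = 120 mm in the caddy's frame. It takes about 4 to 6 N down on the pad and rises again with the finger as this is relaxed.
- lever_pad (a point): Centre of the top of the red pad (52 mm along the caddy's x by 36 mm) at the lever's end; moves with it. In the caddy's frame within 2 mm: y = -112 - 125 cos(0.25 - q), z = 127 + 125 sin(0.25 - q) mm at lever angle q; 158 mm above the worktop at rest, 96 mm right down. Nothing is under it. At rest the pad slopes 0.25 rad, its free end higher.
- lid_shell: The lid's green wedge-shaped shell, 152 mm wide (x), 178 mm long, sloping up from the hinge to 78 mm above it; not to be touched. Origin on the hinge axis; +y towards the chute when shut. Fully open it stands 320 mm above the worktop, all of it on the chute side of the hinge.
- lemon_center (a point): Centre of the yellow lemon, 83 x 58 x 58 mm, which lies across the chute and leans on the lid's panel. It rolls into the bin by itself within about a second once the lid is open, and then lies with its centre 35 to 50 mm above the worktop.
- lemon: The same lemon, origin at the middle of its underside as it starts (it turns as the lemon rolls: use its centre).
- cup: Bystander: cup, white porcelain, 93 x 82 x 63 mm, standing loose; origin at the centre of its underside. Leave it where it is.
- tomato: Bystander: red tomato, 65 x 65 x 66 mm, on the chopping board, standing loose; origin at the centre of its underside. Leave it where it is.
- onion: Bystander: red onion, 84 x 81 x 82 mm, on the chopping board, standing loose; origin at the centre of its underside. Leave it where it is.
- honey_jar: Bystander: honey jar with a white cap, 58 x 62 x 99 mm, standing loose; origin at the centre of its underside. Leave it where it is.
- salt_shaker: Bystander: salt shaker, 44 x 44 x 90 mm, standing loose; origin at the centre of its underside. Leave it where it is.

How it is judged:
By the outcome, as a careful person would: the job done as asked, in the order asked, and still so for the second after the job is handed in, with the robot touching nothing.
It also fails if it takes over 40 s, if anything falls off the work surface, if the arm or the gripper's body presses on something with over 40 N, if the wrist force passes 120 N, or if a joint passes its speed limit or range.

## Robot

A 6-joint arm with a two-finger parallel gripper is mounted at the origin on a cart in front of the work surface, level with it; the furniture and walls round the work are solid. World frame = base frame: x ahead of the robot, y to its left, z up, the work surface at z = 0. Lengths are in m, angles in rad, forces in N, time in s.
With the tool pointing down it reaches from about 0.35 to 0.85 m from the base axis. Payload 8.1 kg.
Tool frame: the origin (TCP) lies at the very end of the fingers, on their centre line; the grasp point (between the pads) lies 19 mm behind it; z points along the fingers, y is the line along which they close (so a half turn about z gives the same grasp; the last joint's range is limited). The gripper opens to 93 mm and grips with 3 to 60 N. Pads are 15 mm wide; open, the fingers measure 128 mm over their backs; the gripper's body (75 mm by 188 mm) begins 65 mm behind the grasp point.
Start: joints at [1.231, 0.13, 1.488, -0, 1.523, -0.085], TCP at [0.151, 0.581, 0.219] pointing down, gripper open.
Joint ranges: [-2.96, 2.96], [-0.89, 2.26], [0.02, 2.5], [-1.34, 4.48], [0, 2.73], [-2.66, 2.66]. Speed limits (rad/s): [2.39, 2.39, 2.79, 3.14, 3.14, 3.14].

## Interface

Orientations are given as a rotation vector (axis times angle).
In Python, from plant import robot gives the robot as it stands. The module is installed in compiled form; this text tells all that it offers.
- The arm moves only by the tool play_rows, never from a script. Its argument "increments" is text: rows parted by semicolons, each of 5 numbers parted by spaces: the shift along the tool's x, y, z in mm, then the turn about the tool's z in degrees, then the closure, from -1 (fully open) to 1 (shut). In form: dx dy dz yaw claw; .... A call has 1 to 20 rows; each row is the pose to reach, as a shift and turn from the pose commanded when the call began, along the tool's axes at that moment; what a row does not reach only later rows make up. A row lasts 1/10 s, in which the tool goes at most 50 mm and 8.59 degrees, less where a joint would pass 70% of its speed; a pose out of reach is approached as far as the arm can. A call with a gripper value outside its range is refused whole. The fingers move at their own pace and stop on an object; "force" is the grip in N (left out, the last holds). Time passes only in rows, so rows that repeat a pose let the fingers close. It gives the time, the measured TCP pose, the force, the opening and the grip force at its end, in the units of the state.
- robot.read_state(): the state, without advancing time (a new reading comes with each control period).
- robot.read_camera(name): name is "scene" or "top"; returns the picture (480x640x3 uint8, blue, green, red); there is no depth.
- robot.calibration(name): a dict with "vertical_fov" (degrees; the focal length in pixels is half the picture's height over the tangent of half this angle, whatever the lens; pixels are square), "cx", "cy" (the principal point, pixels), "rvec" (rotation vector, rad) and "tvec" (3), from world to camera coordinates, as OpenCV has them. Camera axes: x right, y down, z forward; pixel columns grow to the right and rows downward; lengths in m; the calibration is good to about 2 mm. A picture is of the moment at which its call begins. calibration takes no time and is no camera call.
- robot.close_job(): hands the job in; it is judged then, once.
Trained networks look in the newest picture that a camera, given by its name, has taken for a name from the list of things; names that differ only in an ending like _2 or _b are one class to them, and where a whole thing is asked for, a point or a joint stands for the part that bears it (a point fixed in the world has none). Each returns a list of dicts, best first, with "conf" (0 to 1); they miss things now and then, are a little off and sometimes report something else, mostly with a low value. They report only what shows in the picture. A call takes as long as a camera call.
- robot.recognise(camera, query): "centre" ([x, y, z] in m, in world coordinates, good to about 4 mm: the middle of the surface that is visible of it).
- robot.regions_of(camera, query): "pixels" (480x640 bool, what is visible of it).
- robot.landmark_of(camera, query): "centre" ([x, y, z] in m, in world coordinates, good to about 4 mm: a listed point, or the origin of a listed thing).
The state is a dict: "t": time; "q": joint angles; "dq": joint speeds; "joint_torque": joint torques, N m; "tool_pos": TCP position; "orientation": TCP orientation; "force": force on the tool from outside, world axes, zero at the start; "wrist_torque": the same for the moment, N m; "opening": finger opening in m; "gripper_force": force on a finger pad.
Only numpy, scipy, OpenCV 4.12 (cv2) and the standard library are available. Lean on these libraries where they do the work, as an engineer would, in place of code of your own. Each camera call takes 0.05 s, during which the arm holds its last target. There are 200 camera calls.

## Working session

There is one attempt and no reset: what is moved stays moved. The work goes in short steps, Python scripts to look and compute and a tool call to move; the robot and the scene stay as the last step left them, time stands still between calls to the robot, and variables do not carry over. Pictures are saved under pics/ and viewed, at most 10 in all, crops included, and the job is handed in when it is done.

Besides the shell and the picture viewer there is one more tool, called as name(argument=value, ...) on one line, values as JSON. play_rows: Moves the arm, as the interface text tells. Its arguments: {"type":"object","properties":{"increments":{"type":"string"},"force":{"type":"number"}},"required":["increments"]}

```bash
mkdir -p pics
python3 - <<'E'
from plant import robot
import cv2,numpy as np
for c in("scene","top"):
    cv2.imwrite(f"pics/{c}0.png",robot.read_camera(c))
    for n in("caddy","lever_pad","lid_shell","lemon_center","cup","honey_jar","salt_shaker","tomato","onion"):
        r=robot.landmark_of(c,n)
        print(c,n,[(np.round(d["centre"],3).tolist(),round(d["conf"],2)) for d in r[:2]])
s=robot.read_state();print(s["t"],s["tool_pos"],s["orientation"],s["opening"],s["force"])
E
```

```text
scene caddy [([0.437, 0.224, 0.001], 0.9)]
scene lever_pad [([0.451, -0.01, 0.158], 0.71)]
scene lid_shell [([0.441, 0.135, 0.132], 0.71)]
scene lemon_center [([0.422, 0.338, 0.199], 0.81)]
scene cup [([0.664, -0.163, -0.0], 0.74)]
scene honey_jar [([0.712, 0.066, 0.001], 0.75)]
scene salt_shaker [([0.674, -0.255, 0.001], 0.72)]
scene tomato [([0.457, -0.319, 0.022], 0.67)]
scene onion [([0.568, -0.339, 0.024], 0.57)]
top caddy [([0.678, -0.256, -0.002], 0.24)]
top lever_pad [([0.45, -0.011, 0.158], 0.72)]
top lid_shell [([0.444, 0.138, 0.132], 0.65), ([0.674, -0.257, 0.001], 0.58)]
top lemon_center [([0.419, 0.339, 0.203], 0.77)]
top cup [([0.664, -0.164, 0.0], 0.71)]
top honey_jar []
top salt_shaker [([0.674, -0.256, -0.001], 0.67)]
top tomato [([0.459, -0.323, 0.021], 0.94)]
top onion [([0.565, -0.338, 0.021], 0.64), ([0.46, -0.322, 0.016], 0.23)]
1.0 [0.15119798 0.58063553 0.21863836] [-3.99179489e-01 -3.11612436e+00 -8.06693349e-06] 0.09308360443466417 [ 0.67549919 -0.64214817 -0.24507231]
```

View pics/scene0.png

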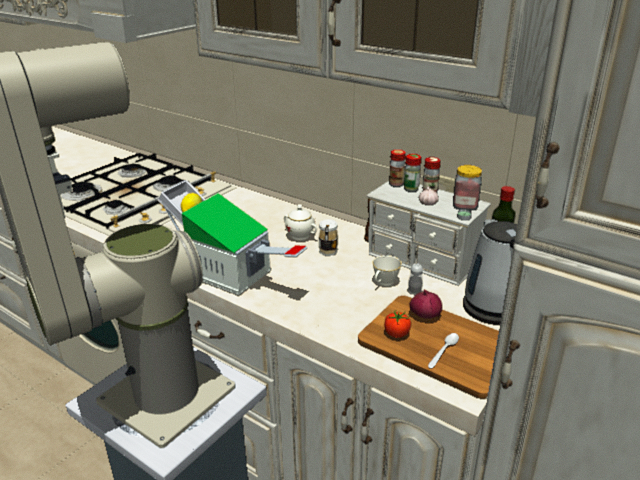

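View pics/top0.png

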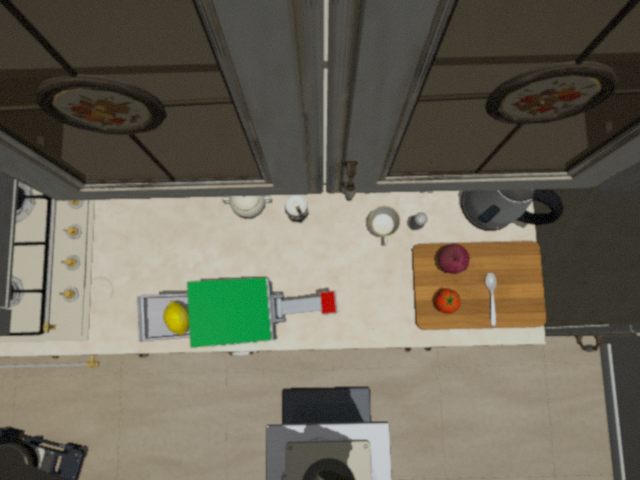

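```bash
cat > h.py <<'E'
from plant import robot
import numpy as np
from scipy.spatial.transform import Rotation as R
def rows(targets):
    s=robot.read_state();r=R.from_rotvec(s["orientation"])
    print(s["t"],np.round(s["tool_pos"],4),np.round(r.as_matrix(),3).tolist(),np.round(s["force"],1))
    for t in targets: print(t,np.round(1000*r.inv().apply(np.array(t)-s["tool_pos"]),1))
E
python3 - <<'E'
from h import *
rows([(0.15,0.58,0.30),(0.2,0.3,0.35),(0.3,-0.01,0.35),(0.451,-0.01,0.25),(0.451,-0.01,0.158)])
c=np.array([.437,.224]);p=np.array([.4505,-.0105]);d=p-c;print(d,np.hypot(*d),np.degrees(np.arctan2(d[0],-d[1])))
E
```

```text
1.0 [0.1512 0.5806 0.2186] [[-0.968, 0.252, -0.0], [0.252, 0.968, 0.0], [0.0, 0.0, -1.0]] [ 0.7 -0.6 -0.2]
(0.15, 0.58, 0.3) [  1.   -0.9 -81.4]
(0.2, 0.3, 0.35) [-118.  -259.3 -131.4]
(0.3, -0.01, 0.35) [-292.9 -534.1 -131.4]
(0.451, -0.01, 0.25) [-439.  -496.   -31.4]
(0.451, -0.01, 0.158) [-439.  -496.    60.6]
[ 0.0135 -0.2345] 0.23488827131212833 3.294840976340356
```

The scene view shows the caddy near (230,245) with the pad at (294,250). The top view has the pad at (328,302). The landmarks agree with each other: pad 235 mm from the origin, z 0.158, yaw about 3.3°. Next I go up and over to above the pad, with the fingers closed.

play_rows(increments="0 0 -40 0 1; 0 0 -85 6 1; -15 -25 -125 14 1; -42 -62 -130 22 1; -70 -103 -130 30 1; -98 -144 -130 38 1; -126 -185 -130 46 1; -154 -226 -130 54 1; -185 -262 -130 60 1; -220 -294 -130 66 1; -255 -326 -130 72 1; -290 -358 -130 72 1; -325 -391 -125 72 1; -360 -424 -115 72 1; -392 -454 -105 72 1; -420 -480 -95 72 1; -434 -493 -85 72 1; -438 -497 -81 72 1; -438 -497 -81 72 1; -438 -497 -81 72 1", force=20)

```text
t: 3.0
tool_pos: [0.4496, -0.0099, 0.3002]
orientation: [2.154, 2.287, 0.001]
force: [-0.1, 0.5, 0.1]
opening: 0.0005
gripper_force: 0.0
```

Run:
```python
from h import *
for c in("scene","top"):
    for n in("lever_pad",):
        print(c,n,[(np.round(d["centre"],4).tolist(),round(d["conf"],2)) for d in (robot.read_camera(c),robot.landmark_of(c,n))[1][:2]])
rows([(0.4505,-0.0105,0.158),(0.4505,-0.0105,0.096)])
print(robot.read_state()["opening"],robot.read_state()["q"])
```

```text
scene lever_pad [([0.4513, -0.0105, 0.1562], 0.55)]
top lever_pad []
3.2 [ 0.4498 -0.0099  0.3004] [[-0.061, 0.998, 0.001], [0.998, 0.061, -0.0], [-0.0, 0.001, -1.0]] [-0.1  0.4 -0.7]
(0.4505, -0.0105, 0.158) [ -0.6   0.4 142.4]
(0.4505, -0.0105, 0.096) [ -0.6   0.4 204.4]
0.00022434664885262158 [-1.36069647e-01 -3.03444405e-01  1.74980979e+00  1.02998856e-04
  1.69382949e+00 -1.96897004e-01]
```

play_rows(increments="0 0 35 0 1; 0 0 75 0 1; 0 0 105 0 1; 0 0 122 0 1; 0 0 130 0 1; 0 0 134 0 1; 0 0 138 0 1; 0 0 142 0 1; 0 0 146 0 1; 0 0 150 0 1; 0 0 154 0 1; 0 0 158 0 1; 0 0 162 0 1; 0 0 166 0 1; 0 0 170 0 1")

```text
t: 4.7
tool_pos: [0.4513, -0.0115, 0.131]
orientation: [2.152, 2.284, 0.002]
force: [1.3, -3.1, 5.1]
opening: 0.0006
gripper_force: 2.5
```

Run:
```python
from h import *
import cv2
cv2.imwrite("pics/scene1.png",robot.read_camera("scene"))
rows([(0.4505,-0.0105,0.096)])
```

```text
4.75 [ 0.4509 -0.0113  0.1302] [[-0.059, 0.998, 0.003], [0.998, 0.059, -0.001], [-0.001, 0.002, -1.0]] [ 1.3 -1.9  4. ]
(0.4505, -0.0105, 0.096) [ 0.9 -0.4 34.2]
```

View pics/scene1.png

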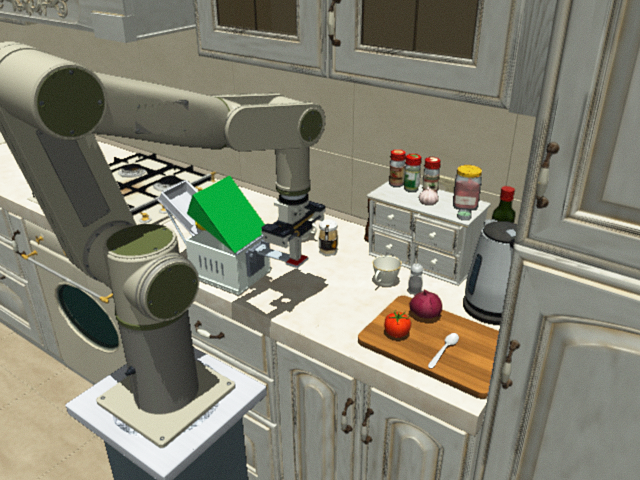

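The lid is half open and the fingertips are on the pad at (298,258). Next I press to the stop and hold.

play_rows(increments="0 0 4 0 1; 0 0 8 0 1; 0 0 12 0 1; 0 0 16 0 1; 0 0 20 0 1; 0 0 24 0 1; 0 0 28 0 1; 0 0 31 0 1; 0 0 34 0 1; 0 0 35 0 1; 0 0 36 0 1; 0 0 36 0 1; 0 0 36 0 1; 0 0 36 0 1; 0 0 36 0 1; 0 0 36 0 1; 0 0 36 0 1; 0 0 36 0 1; 0 0 36 0 1; 0 0 36 0 1")

```text
t: 6.75
tool_pos: [0.4512, -0.0101, 0.0974]
orientation: [2.153, 2.286, 0.004]
force: [-13.0, 4.4, 31.1]
opening: 0.0006
gripper_force: 14.7
```

```bash
python3 - <<'E'
from h import *
import cv2
for c in("scene","top"):
    im=robot.read_camera(c);cv2.imwrite(f"pics/{c}2.png",im)
    for n in("lever_pad","lemon_center","lid_shell"): print(c,n,[(np.round(d["centre"],4).tolist(),round(d["conf"],2)) for d in robot.landmark_of(c,n)[:2]])
rows([(0.4505,-0.0105,0.158)])
E
python3 -c "
import cv2,numpy as np
a=cv2.imread('pics/scene2.png')[150:330,120:360];b=cv2.imread('pics/top2.png')[230:380,120:360]
cv2.imwrite('pics/c2.png',cv2.resize(np.vstack([a,b]),None,fx=1.8,fy=1.8))"
```

```text
scene lever_pad [([0.4564, -0.0117, 0.0957], 0.86), ([0.4561, -0.321, 0.0189], 0.45)]
scene lemon_center []
scene lid_shell [([0.4439, 0.1336, 0.1367], 0.95)]
top lever_pad []
top lemon_center []
top lid_shell [([0.444, 0.1347, 0.1326], 0.62)]
7.15 [ 0.4512 -0.0101  0.0974] [[-0.06, 0.998, 0.003], [0.998, 0.06, 0.001], [0.001, 0.003, -1.0]] [-12.5   3.3  31.5]
(0.4505, -0.0105, 0.158) [ -0.3  -0.5 -60.6]
```

View pics/c2.png

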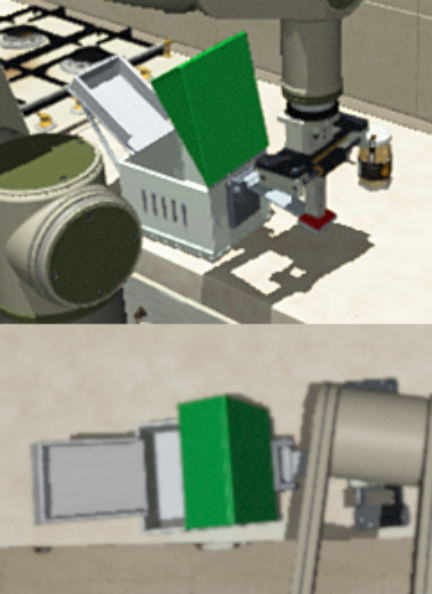

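The chute is empty: the lemon is in the bin behind the standing lid, and the lever is at its stop (pad z 0.096). Now I ease it up slowly.

play_rows(increments="0 0 -1 0 1; 0 0 -2 0 1; 0 0 -3 0 1; 0 0 -4 0 1; 0 0 -5 0 1; 0 0 -6.5 0 1; 0 0 -8 0 1; 0 0 -9.5 0 1; 0 0 -11 0 1; 0 0 -12.5 0 1; 0 0 -14 0 1; 0 0 -15.5 0 1; 0 0 -17 0 1; 0 0 -18.5 0 1; 0 0 -20 0 1; 0 0 -21.5 0 1; 0 0 -23 0 1; 0 0 -24.5 0 1; 0 0 -26 0 1; 0 0 -27 0 1")

```text
t: 9.15
tool_pos: [0.4496, -0.0107, 0.1207]
orientation: [-2.154, -2.286, 0.001]
force: [0.3, -4.0, 4.2]
opening: 0.0005
gripper_force: 2.5
```

play_rows(increments="0 0 -1 0 1; 0 0 -2.5 0 1; 0 0 -4 0 1; 0 0 -5.5 0 1; 0 0 -7 0 1; 0 0 -8.5 0 1; 0 0 -10 0 1; 0 0 -11.5 0 1; 0 0 -13 0 1; 0 0 -14.5 0 1; 0 0 -16 0 1; 0 0 -17 0 1; 0 0 -18 0 1; 0 0 -19 0 1; 0 0 -20 0 1; 0 0 -21 0 1; 0 0 -22 0 1; 0 0 -23 0 1; 0 0 -24 0 1; 0 0 -25 0 1")

```text
t: 11.15
tool_pos: [0.4498, -0.0107, 0.1457]
orientation: [2.154, 2.286, 0.0]
force: [-0.5, 2.9, 3.6]
opening: 0.0004
gripper_force: 2.0
```

Run:
```python
from h import *
rows([(0.4505,-0.0105,0.158)])
robot.read_camera("scene")
for n in("lever_pad","lemon_center"): print(n,[(np.round(d["centre"],4).tolist(),round(d["conf"],2)) for d in robot.landmark_of("scene",n)[:2]])
```

```text
11.15 [ 0.4498 -0.0107  0.1457] [[-0.059, 0.998, 0.0], [0.998, 0.059, 0.0], [0.0, 0.0, -1.0]] [-0.5  2.9  3.6]
(0.4505, -0.0105, 0.158) [  0.1   0.7 -12.3]
lever_pad [([0.451, -0.0108, 0.1445], 0.55)]
lemon_center []
```

Still in contact at 3.6 N, so I continue even more slowly through closing.

play_rows(increments="0 0 -0.8 0 1; 0 0 -1.6 0 1; 0 0 -2.4 0 1; 0 0 -3.2 0 1; 0 0 -4 0 1; 0 0 -4.8 0 1; 0 0 -5.6 0 1; 0 0 -6.4 0 1; 0 0 -7.2 0 1; 0 0 -8 0 1; 0 0 -8.6 0 1; 0 0 -9.2 0 1; 0 0 -9.8 0 1; 0 0 -10.4 0 1; 0 0 -11 0 1; 0 0 -11.5 0 1; 0 0 -12 0 1; 0 0 -12.5 0 1; 0 0 -13 0 1; 0 0 -13.5 0 1")

```text
t: 13.3
tool_pos: [0.4498, -0.0107, 0.1592]
orientation: [2.155, 2.286, -0.0]
force: [-0.6, 3.6, 2.9]
opening: 0.0005
gripper_force: 1.9
```

play_rows(increments="0 0 -0.5 0 1; 0 0 -1 0 1; 0 0 -1.5 0 1; 0 0 -2 0 1; 0 0 -2.5 0 1; 0 0 -3 0 1; 0 0 -3.5 0 1; 0 0 -4 0 1; 0 0 -4.5 0 1; 0 0 -5 0 1; 0 0 -5.5 0 1; 0 0 -6 0 1")

```text
t: 14.5
tool_pos: [0.4498, -0.0107, 0.1652]
orientation: [2.154, 2.286, 0.0]
force: [0.2, 0.9, -0.2]
opening: 0.0004
gripper_force: 0.0
```

play_rows(increments="0 0 -3 0 1; 0 0 -10 0 1; 0 0 -30 0 1; 0 0 -60 0 1; 0 0 -90 0 1; 0 0 -110 0 1; 0 0 -120 0 1; 0 0 -120 0 1; 0 0 -120 0 1; 0 0 -120 0 1")

```text
t: 15.5
tool_pos: [0.4491, -0.0106, 0.2836]
orientation: [-2.153, -2.285, 0.002]
force: [-0.1, -0.1, 0.3]
opening: 0.0004
gripper_force: 0.0
```

Run:
```python
from h import *
import cv2
im=robot.read_camera("scene");cv2.imwrite("pics/scene3.png",im)
for n in("lever_pad","lemon_center","lid_shell","cup","honey_jar","salt_shaker","tomato","onion"): print(n,[(np.round(d["centre"],3).tolist(),round(d["conf"],2)) for d in robot.landmark_of("scene",n)[:2]])
rows([])
```

```text
lever_pad [([0.453, -0.012, 0.156], 0.88), ([0.435, 0.224, 0.002], 0.52)]
lemon_center []
lid_shell [([0.443, 0.134, 0.135], 0.82), ([0.664, -0.165, -0.002], 0.56)]
cup [([0.668, -0.162, 0.004], 0.82)]
honey_jar [([0.713, 0.068, -0.0], 0.81)]
salt_shaker [([0.671, -0.256, 0.001], 0.9), ([0.458, -0.321, 0.021], 0.6)]
tomato [([0.456, -0.321, 0.021], 0.72)]
onion [([0.565, -0.339, 0.022], 0.93)]
15.95 [ 0.4498 -0.0107  0.285 ] [[-0.059, 0.998, -0.0], [0.998, 0.059, 0.0], [0.0, -0.0, -1.0]] [0.4 0.2 0.8]
```

View pics/scene3.png

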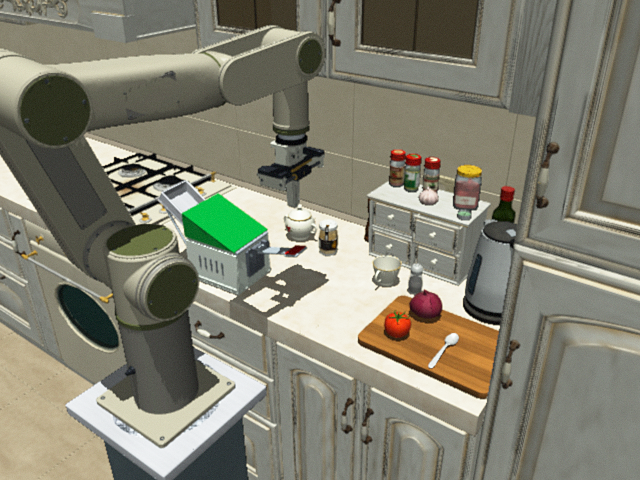

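The lid is shut (225,222), the chute is empty (178,195), the pad is back at rest (294,250) and the hand is clear. The bystanders are where they were.

```bash
python3 -c "
from plant import robot
print(robot.close_job())"
```

```text
the job is handed in; nothing more can be done
None
```

The job is handed in at about 16 s: the lever went right down and the lid opened fully, the lemon left the chute into the bin (no camera could see it inside), the lid came down slowly to shut, the hand is clear, and nothing else moved.

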